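# Click a cleaning basket into the spin dryer and tug-test it

### The job

Take the cleaning basket with the red knob, keep it upright, and press it down into the rotor of the spin dryer, steadily and without ramming it, until all three spring clips have snapped over its lid and it sits fully home. Then, still holding the knob, prove that it is retained: tug straight up with about 10 N, never as hard as 20 N, and keep that pull steady for a full second; the clips must hold. Let it settle back fully home, let go of it, and leave the blue-knobbed basket, the hood and the watch where they are.

Things in the scene. Friction and masses are not known exactly. Their poses are not given: they have to be found in the camera images.
- basket_red: Round wire cleaning basket with a RED knob, about 0.15 kg, upright on the bench; the one to load. Origin: centre of its underside, z up its axis. Body 55 mm diameter, foot chamfered 3 mm, 0 to 40 mm high; lid flange 66 mm diameter, 40 to 43 mm, the widest part; 8 mm rod above; knob 18 mm diameter, 75 to 95 mm above the origin. Round: its yaw does not matter.
- basket_red_knob (a point): Centre of the red knob, on the axis, 85 mm above the basket's underside: where to grip (plain cylinder 18 mm wide, 20 mm tall).
- basket_blue: The same kind of basket with a BLUE knob, another customer's: leave it alone (same sizes and origin).
- seat (a point): Centre of the seat floor in the dryer's rotor, on the rotor's axis, z up, 72 mm above the bench. The basket is home when its underside rests here, its origin on this point. The dryer is a fixed white box 150 x 170 x 60 mm with a black rotor cage on top. A collar 58 mm inside diameter and 6 mm high surrounds the seat: 1.5 mm to spare around the basket's body.
- rotor: The black rotor cage, 90 mm diameter, fixed on the dryer, with its seat and clips; its bearing must not be hit or pressed with more than 60 N. Origin on its axis, 8 mm below the seat, z up.
- clip_ring: Ring of the rotor with three upright steel leaf clips, 120 degrees apart; origin as the rotor's. Each ends in an inward V nose, tip 30 mm from the axis and 46 mm above the seat, nose tops at 55 mm. The lid flange meets them with the basket about 12 mm above home; the push to spread them grows to 12 to 16 N at about 6 mm; past 3 mm the clips snap over and push it home.
- clip0 (a joint): Spread of one leaf clip about its foot, rad: 0 at rest, up to 0.08 as the flange passes. Home, the noses stand over the flange with about 1 mm of play. Pulled up, the basket takes up that play, then the clips spread a little: 10 N lifts it 1 to 2 mm in all; past 20 N, over 2 mm up, it pulls out. Let down, it settles back home.
- clip1 (a joint): The same for the second clip, 120 degrees round.
- clip2 (a joint): The same for the third clip.
- hood: The dryer's clear blue hood, a loose drum 120 mm diameter and 88 mm high with a white knob to 106 mm, standing on the bench; origin: centre of its underside. Leave it alone.
- watch: A steel wristwatch head without strap, 40 mm diameter, 11 mm thick, lying dial up on the bench; origin: centre of its underside. Leave it alone.
There are look-alikes about, which are no part of the job. Leave any yellow look-alike of the basket_red alone.

How it is judged (in metres and radians):
On the way, in this order (a step that is already met when the one before it is completed fails the run):
1. the red-knobbed basket sits home in the rotor, free under the clips (less than 4 N on them) (z of basket_red in the frame of seat between -0.003 and 0.0015 m and horizontal distance between basket_red and seat below 0.003 m and angle between basket_red's own z axis and vertical below 0.06 rad and contact force between clip_ring and basket_red below 4 N), for 0.2 s.
2. still under the clips, it is tugged upwards: the clips pull back on its lid with contact forces of 7 to 15.5 N in sum (a tug of about 6.5 to 14 N) (z of basket_red in the frame of seat between -0.004 and 0.0035 m and horizontal distance between basket_red and seat below 0.006 m and contact force between clip_ring and basket_red between 7 and 15.5 N and contact force between the fingers and basket_red above 1 N), for 0.8 s.
At the end, for the whole second after the job is handed in: The red-knobbed basket rests home in the rotor under the clips: underside within 1.5 mm of the seat, axis within 3 mm of the rotor's, upright within 3 degrees, at rest; the blue-knobbed basket, the hood and the watch within 20 mm of where they stood (z of basket_red in the frame of seat between -0.003 and 0.0015 m and horizontal distance between basket_red and seat below 0.003 m and angle between basket_red's own z axis and vertical below 0.06 rad and linear speed of basket_red below 0.02 m/s and distance of each of basket_blue, hood, watch from where it was at the start of the episode below 0.02 m); the robot touches nothing.
It fails at once if tugged with 19 to 20 N or more (contact forces of the three clips over 21 N in sum) (z of basket_red in the frame of seat between -0.004 and 0.0028 m and horizontal distance between basket_red and seat below 0.006 m and contact force between clip_ring and basket_red above 21 N).
It fails at once if rammed or pressed on the rotor with more than 60 N (contact force between rotor and basket_red above 60 N).
It fails at once if red-knobbed basket tipped by more than 25 degrees (angle between basket_red's own z axis and vertical above 0.44 rad).
It fails at once if the blue-knobbed basket, the hood or the watch moved by more than 20 mm (distance of any of basket_blue, hood, watch from where it was at the start of the episode above 0.02 m).
It also fails if it takes over 64 s, if anything falls off the work surface, if the arm or the gripper's body presses on something with over 40 N, if the wrist force passes 120 N, or if a joint passes its speed limit or range.

### The arm

A 6-joint arm with a two-finger parallel gripper is mounted at the origin on the work surface. World frame = base frame: x ahead of the robot, y to its left, z up, the work surface at z = 0. Lengths are in mm, angles in rad, forces in N, time in s.
With the tool pointing down it reaches from about 350 to 775 mm from the base axis. Payload 7.3 kg.
Tool frame: the origin (TCP) lies between the finger pads; the fingertips stand 25 mm ahead of it and the grasp point (between the pads) lies 6 mm ahead of it; z points along the fingers, y is the line along which they close (so a half turn about z gives the same grasp; the last joint's range is limited). The gripper opens to 92 mm and grips with 3 to 60 N. Pads are 19 mm wide; open, the fingers measure 130 mm over their backs; the gripper's body (75 mm by 190 mm) begins 47 mm behind the grasp point.
Start: joints at [1.009, 0.342, 1.524, -0, 1.275, -0.146], TCP at [212.047, 480.293, 221.441] pointing down, gripper open.
Joint ranges: [-2.53, 2.53], [-0.77, 2.02], [0.04, 2.7], [-1, 4.14], [0.28, 2.66], [-3.11, 3.11]. Speed limits (rad/s): [2.57, 2.57, 3.14, 3.14, 3.14, 3.14].

### API

Orientations are given as [roll, pitch, yaw] about the fixed x, y, z axes, in that order (R = Rz(yaw) Ry(pitch) Rx(roll)).
In Python, from plant import bot gives the robot as it stands.
- The arm moves only by the tool play_rows, never from a script. Its argument "commands" is a list of rows, each an object of numbers: "x", "y", "z": the shift along the tool's x, y, z in m; "twist": the turn about the tool's z in degrees. In form: [{"x": .., "y": .., "z": .., "twist": ..}, ...]. A call has exactly 8 rows; each row is the pose to reach, as a shift and turn from the pose commanded when the call began, along the tool's axes at that moment; what a row does not reach only later rows make up. A row lasts 1/10 s, in which the tool goes at most 50 mm and 8.59 degrees, less where a joint would pass 70% of its speed; a pose out of reach is approached as far as the arm can. A call with a gripper value outside its range is refused whole. "jaw" is the closure, from 0 (fully open) to 1 (shut), set as the call begins (left out, the last holds). The fingers move at their own pace and stop on an object; the grip force is fixed at half the most. Time passes only in rows, so rows that repeat a pose let the fingers close, or fill a call up. It gives the time, the measured TCP pose, the force, the opening and the grip force at its end, in the units of the state.
- bot.get_obs(): the state, without advancing time (a new reading comes with each control period).
- bot.capture(name): name is "scene" or "top"; returns a dict with "pixels" (480x640x3 uint8, red, green, blue), "fx", "fy", "cx", "cy" (pixels), "k1" (the pictures are not rectified: a ray, as slopes to the right and down, at radius r is drawn at 1 + k1 r^2 times it, then the intrinsics apply), "eye" and "rotation" of the camera in the world. Camera axes: x right, y down, z forward; pixel columns grow to the right and rows downward; lengths in mm; the calibration is good to about 2 mm. A picture is of the moment at which its call begins. There is no depth.
- bot.close_job(): hands the job in; it is judged then, once.
The state is a dict: "time": time; "joint_positions": joint angles; "dq": joint speeds; "tau": joint torques, N m; "tool_pos": TCP position; "tcp_rot": TCP orientation; "contact_force": force on the tool from outside, world axes, zero at the start; "moment": the same for the moment, N m; "grip_width": finger opening in mm; "finger_force": force on a finger pad.
Only numpy, scipy, OpenCV 4.12 (cv2) and the standard library are available. Lean on these libraries where they do the work, as an engineer would, in place of code of your own. Each camera call takes 0.05 s, during which the arm holds its last target. There are 200 camera calls.

## Working session

There is one attempt and no reset: what is moved stays moved. The work goes in short steps, Python scripts to look and compute and a tool call to move; the robot and the scene stay as the last step left them, time stands still between calls to the robot, and variables do not carry over. Pictures are saved under pics/ and viewed, at most 10 in all, crops included, and the job is handed in when it is done.

Besides the shell and the picture viewer there is one more tool, called in YAML: its name, and indented under it one key for each argument. play_rows: Moves the arm, as the interface text tells. Its arguments: {"type":"object","properties":{"commands":{"type":"array"},"jaw":{"type":"number"}},"required":["commands"]}

```bash
mkdir -p pics; python3 - <<'E'
from plant import bot
import cv2
print(bot.get_obs())
for n in("scene","top"):
    c=bot.capture(n); p=c.pop("pixels"); print(c); cv2.imwrite(f"pics/{n}0.png",p[:,:,::-1])
E
```

```text
{'time': 0.0, 'joint_positions': array([ 1.00901526e+00,  3.42700217e-01,  1.52502671e+00, -1.39767452e-06,
        1.27536742e+00, -1.46033170e-01]), 'dq': array([ 8.13973591e-04, -1.14416830e-03,  5.05193516e-06,  1.72432344e-03,
        1.16796902e-03, -7.14577700e-04]), 'tau': array([ 2.46312266e-03, -4.31246459e+01, -2.44220459e+01,  7.19482871e-02,
        5.60056453e-02, -1.42883441e-04]), 'tool_pos': array([211.80902931, 479.92843778, 220.75325413]), 'tcp_rot': array([-3.14010674e+00, -2.17196800e-04,  2.72584500e+00]), 'contact_force': array([-0.34405006, -0.0496702 , -0.29353489]), 'moment': array([-0.00444119,  0.00889498,  0.01484459]), 'finger_force': 0.0, 'grip_width': 91.76128751895423}
{'fx': 462.6032184124705, 'fy': 462.6032184124705, 'cx': 315.56469567989626, 'cy': 241.33248117351923, 'k1': 0.015535802542523522, 'eye': array([833.03556305, 445.7117775 , 706.07103901]), 'rotation': array([-2.49193067, -0.00931847,  2.44193816])}
{'fx': 613.4394520869041, 'fy': 613.4394520869041, 'cx': 324.3763603270601, 'cy': 245.6952163890475, 'k1': 0.01537426360214844, 'eye': array([ 439.44603855,   81.77425691, 1107.94944715]), 'rotation': array([-3.08051366e+00,  9.12717067e-05, -1.55960093e+00])}
```

View pics/scene0.png

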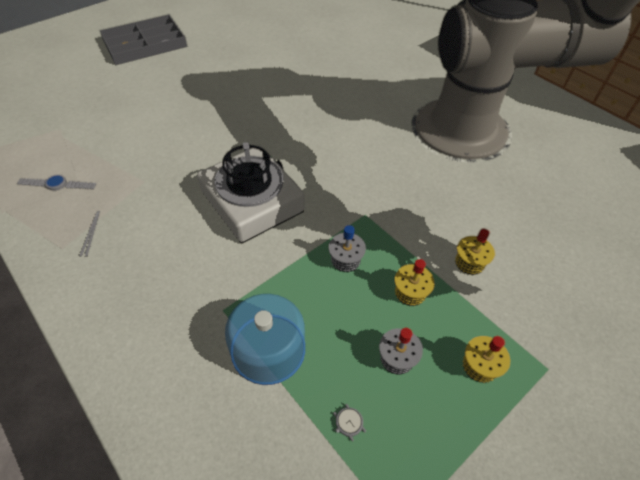

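View pics/top0.png

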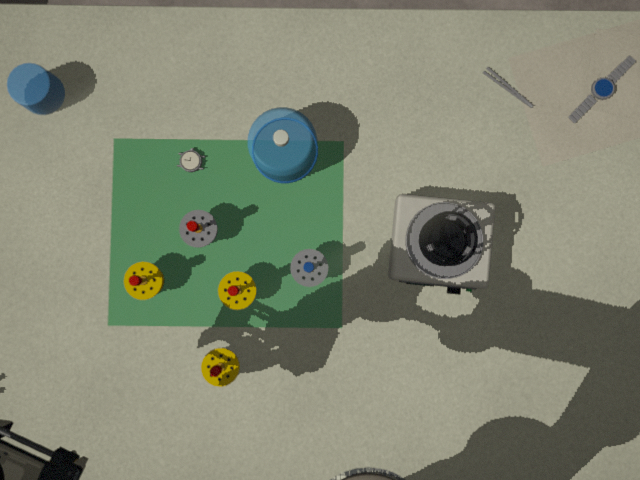

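Candidates with red knobs (top view pixels): yellow-lidded at (135,280), (233,290) and (216,370), and one steel-grey at (192,226), which is (405,335) in the scene view. The grey one matches because yellow look-alikes are excluded and it has the same body as the blue-knobbed basket. I'll confirm this in a crop and measure.

```bash
cat > h.py <<'E'
import numpy as np, cv2
from scipy.spatial.transform import Rotation as R
def ray(c,uv):
    d=(np.array(uv,float)-[c["cx"],c["cy"]])/[c["fx"],c["fy"]]; s=d.copy()
    for _ in range(10): s=d/(1+c["k1"]*(s@s))
    v=R.from_euler("xyz",c["rotation"]).as_matrix()@np.r_[s,1]
    return np.array(c["eye"]),v/np.linalg.norm(v)
def plane(c,uv,z):
    e,v=ray(c,uv); return e+v*(z-e[2])/v[2]
def tri(c1,u1,c2,u2):
    a,b=ray(c1,u1),ray(c2,u2)
    t=np.linalg.lstsq(np.c_[a[1],-b[1]],b[0]-a[0],rcond=None)[0]
    p,q=a[0]+a[1]*t[0],b[0]+b[1]*t[1]
    return (p+q)/2,np.linalg.norm(p-q)
def project(c,P):
    q=R.from_euler("xyz",c["rotation"]).as_matrix().T@(np.array(P,float)-c["eye"]); s=q[:2]/q[2]
    return s*(1+c["k1"]*(s@s))*[c["fx"],c["fy"]]+[c["cx"],c["cy"]]
def red(c,near,r=25):
    h=cv2.cvtColor(c["pixels"],cv2.COLOR_RGB2HSV)
    m=(((h[...,0]<8)|(h[...,0]>172))&(h[...,1]>150)&(h[...,2]>60)).astype(np.uint8)
    n,_,st,ce=cv2.connectedComponentsWithStats(m)
    L=[(st[i,4],ce[i]) for i in range(1,n) if np.hypot(*(ce[i]-near))<r and st[i,4]>15]
    return max(L,key=lambda t:t[0])
E
python3 - <<'E'
from plant import bot
from h import *
s=bot.capture("scene");t=bot.capture("top")
a=red(s,(405,335));b=red(t,(192,226));print(a,b)
print("knob",tri(s,a[1],t,b[1]))
def crop(c,x,y,w,h,k): return cv2.resize(c["pixels"][y:y+h,x:x+w,::-1],None,fx=k,fy=k,interpolation=cv2.INTER_CUBIC)
A=crop(t,380,180,130,120,3);B=crop(s,190,130,130,120,3);C=crop(t,150,190,130,78,3);D=crop(s,350,310,130,78,3)
cv2.imwrite("pics/crop1.png",np.vstack([np.hstack([A,B]),np.hstack([C,D])])[:600])
E
```

```text
(np.int32(139), array([405.38129496, 335.        ])) (np.int32(89), array([191.85393258, 225.60674157]))
knob (array([533.64179459, 304.27774462,  84.19525698]), np.float64(1.2785772261320758))
```

View pics/crop1.png

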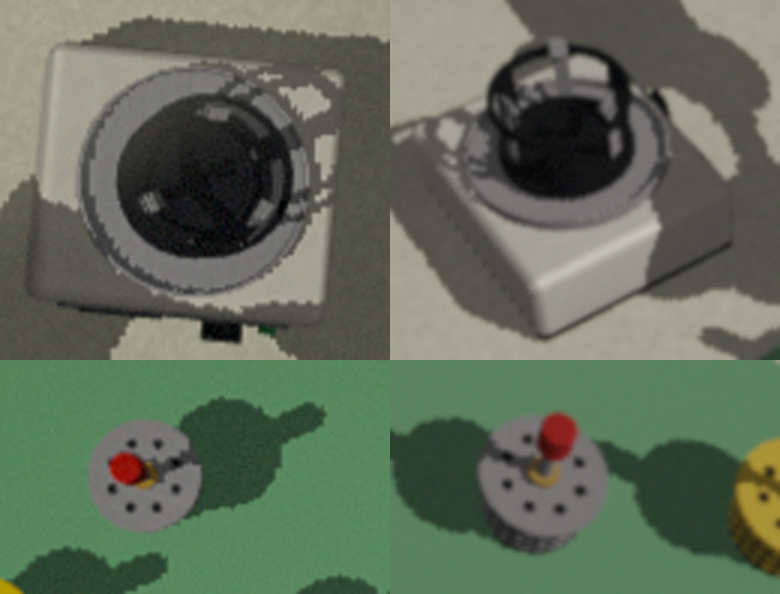

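The crop confirms it. The lower panels show the steel-grey basket with the red knob at top (192,226) and scene (405,335), and the knob triangulates to z=84 mm against an expected 85. The rotor's three clips show as bright spots near top (452,217), (430,248) and (467,253). I'll move above the knob first, which also takes the arm's shadow off the dryer.

play_rows:
  commands:
    - {"x": -0.045, "y": -0.004, "z": 0}
    - {"x": -0.09, "y": -0.008, "z": 0}
    - {"x": -0.135, "y": -0.0115, "z": 0}
    - {"x": -0.18, "y": -0.015, "z": 0}
    - {"x": -0.225, "y": -0.019, "z": 0}
    - {"x": -0.27, "y": -0.023, "z": 0}
    - {"x": -0.315, "y": -0.027, "z": 0}
    - {"x": -0.365, "y": -0.031, "z": 0}
  jaw: 0.3

```text
invalid input at $.commands[0]: expected keys x, y, z, twist
```

```bash
cat >> h.py <<'E'
def togo(o,target):
    M=R.from_euler("xyz",o["tcp_rot"]).as_matrix()
    return np.round(M.T@(np.array(target)-o["tool_pos"]),1)
E
python3 - <<'E'
from plant import bot
from h import *
s=bot.capture("scene");t=bot.capture("top");o=bot.get_obs()
print(o["time"],o["tool_pos"],o["tcp_rot"],o["grip_width"],o["contact_force"],togo(o,[533.6,304.3,91]))
A=cv2.resize(t["pixels"][180:300,380:510,::-1],None,fx=5,fy=5,interpolation=cv2.INTER_CUBIC)
cv2.imwrite("pics/rt.png",A)
A=cv2.resize(s["pixels"][130:250,190:320,::-1],None,fx=5,fy=5,interpolation=cv2.INTER_CUBIC)
cv2.imwrite("pics/rs.png",A)
E
```

```text
0.3 [211.97743399 480.18875147 221.20180895] [-3.14117257e+00 -5.37096564e-05  2.72576805e+00] 91.52107716931357 [-0.54709166 -1.04948314  0.2418195 ] [-365.3  -30.9  130.2]
```

View pics/rt.png

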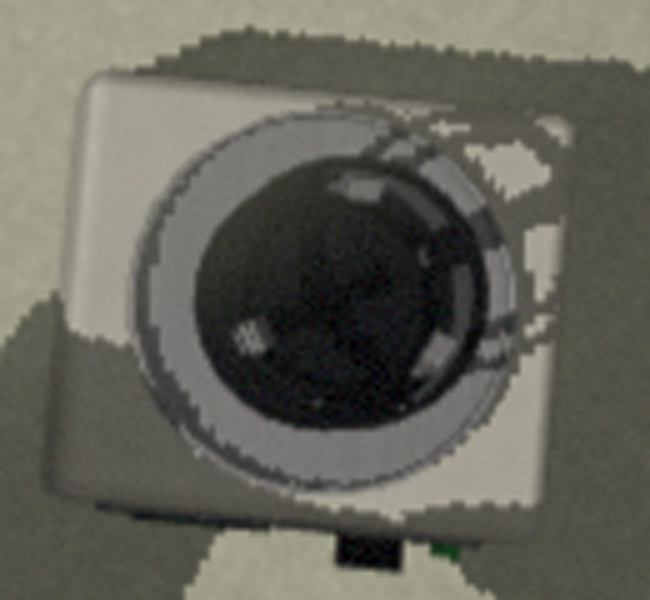

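View pics/rs.png

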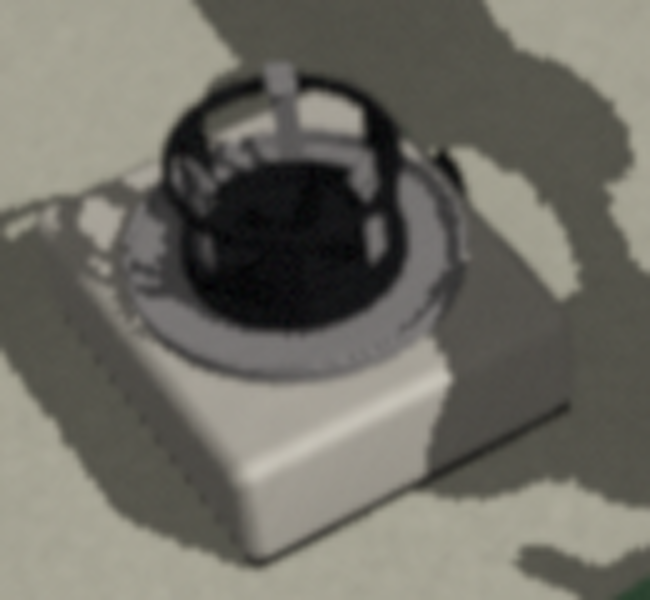

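Top crop: the dark outline of the rotor's skirt runs left (133,295), top (325,107), right (518,300), bottom (325,492), so its centre is near pixel (444.7,239.5). Scene crop: the skirt's outer edge runs (120,255), (280,381), (467,235). The move was refused because "twist" was missing, so I'll redo it.

play_rows:
  commands:
    - {"x": -0.045, "y": -0.004, "z": 0, "twist": 0}
    - {"x": -0.09, "y": -0.008, "z": 0, "twist": 0}
    - {"x": -0.135, "y": -0.0115, "z": 0, "twist": 0}
    - {"x": -0.18, "y": -0.015, "z": 0, "twist": 0}
    - {"x": -0.225, "y": -0.019, "z": 0, "twist": 0}
    - {"x": -0.27, "y": -0.023, "z": 0, "twist": 0}
    - {"x": -0.315, "y": -0.027, "z": 0, "twist": 0}
    - {"x": -0.365, "y": -0.031, "z": 0, "twist": 0}
  jaw: 0.3

```text
time: 1.1
tool_pos: [534.4, 303.6, 221.5]
tcp_rot: [3.141, -0.0, 2.726]
contact_force: [0.2, 1.3, -0.4]
grip_width: 64.3
finger_force: 0.0
```

```bash
python3 - <<'E'
from plant import bot
from h import *
from scipy.optimize import least_squares
s=bot.capture("scene");t=bot.capture("top");o=bot.get_obs()
print(o["time"],o["tool_pos"],o["tcp_rot"],o["grip_width"],o["contact_force"],togo(o,[533.6,304.3,91]))
def fit(c,pts,off,h):
    P=np.array([plane(c,(np.array(p)+.5)/5-.5+off,h)[:2] for p in pts])
    r=least_squares(lambda q:np.hypot(*(P-q[:2]).T)-q[2],[*P.mean(0),60])
    return r.x.round(1),round(np.sqrt(np.mean(r.fun**2)),2)
T=[(133,295),(325,107),(518,300),(325,492),(185,435),(190,168),(455,444)]
S=[(120,255),(150,318),(200,358),(280,381),(360,368),(400,345),(450,290),(467,235)]
for h in(58,62,66,70,74): print(h,fit(t,T,(380,180),h),fit(s,S,(190,130),h))
# black cage base: visible lower arcs
Tb=[(195,300),(205,350),(235,395),(280,420),(330,430),(205,255),(235,205)]
Sb=[(184,260),(200,295),(240,322),(290,331),(340,322),(385,293),(406,255)]
for h in(60,64,68,72): print(h,fit(t,Tb,(380,180),h),fit(s,Sb,(190,130),h))
E
```

```text
1.2 [537.90514914 300.78431491 220.41074217] [-3.14096901e+00  1.83016893e-03  2.72009942e+00] 64.32102070897442 [-0.66139725  1.22257994 -0.3333282 ] [  5.6   1.5 129.4]
58 (array([ 516.2, -123.6,   66. ]), np.float64(0.67)) (array([ 514.1, -126.1,   66.4]), np.float64(1.64))
62 (array([ 515.9, -122.8,   65.7]), np.float64(0.67)) (array([ 516.1, -122.6,   66. ]), np.float64(1.63))
66 (array([ 515.6, -122. ,   65.5]), np.float64(0.66)) (array([ 518.1, -119.1,   65.6]), np.float64(1.62))
70 (array([ 515.3, -121.2,   65.2]), np.float64(0.66)) (array([ 520. , -115.5,   65.1]), np.float64(1.61))
74 (array([ 515. , -120.4,   65. ]), np.float64(0.66)) (array([ 522. , -112. ,   64.7]), np.float64(1.6))
60 (array([ 516.1, -122.9,   44.3]), np.float64(0.39)) (array([ 514.9, -124.7,   43. ]), np.float64(0.27))
64 (array([ 515.8, -122.1,   44.1]), np.float64(0.39)) (array([ 516.8, -121.2,   42.7]), np.float64(0.27))
68 (array([ 515.5, -121.4,   44. ]), np.float64(0.39)) (array([ 518.8, -117.7,   42.5]), np.float64(0.27))
72 (array([ 515.3, -120.6,   43.8]), np.float64(0.39)) (array([ 520.8, -114.1,   42.2]), np.float64(0.27))
```

The skirt and the cage base, each measured in both views, put the rotor axis at about (516,-122.5) for z≈62, with radii of 66 and 44 mm (45 mm expected). The commanded pose is already over the knob, so I'll descend and let it settle before closing.

play_rows:
  commands:
    - {"x": 0, "y": 0, "z": 0.01, "twist": 0}
    - {"x": 0, "y": 0, "z": 0.03, "twist": 0}
    - {"x": 0, "y": 0, "z": 0.06, "twist": 0}
    - {"x": 0, "y": 0, "z": 0.09, "twist": 0}
    - {"x": 0, "y": 0, "z": 0.11, "twist": 0}
    - {"x": 0, "y": 0, "z": 0.123, "twist": 0}
    - {"x": 0, "y": 0, "z": 0.13, "twist": 0}
    - {"x": 0, "y": 0, "z": 0.13, "twist": 0}

```text
time: 2.0
tool_pos: [532.5, 305.0, 90.9]
tcp_rot: [-3.141, -0.001, 2.727]
contact_force: [0.2, 1.0, 0.0]
grip_width: 64.2
finger_force: 0.0
```

play_rows:
  commands:
    - {"x": 0, "y": 0, "z": 0, "twist": 0}
    - {"x": 0, "y": 0, "z": 0, "twist": 0}
    - {"x": 0, "y": 0, "z": 0, "twist": 0}
    - {"x": 0, "y": 0, "z": 0, "twist": 0}
    - {"x": 0, "y": 0, "z": 0, "twist": 0}
    - {"x": 0, "y": 0, "z": 0, "twist": 0}
    - {"x": 0, "y": 0, "z": 0, "twist": 0}
    - {"x": 0, "y": 0, "z": 0, "twist": 0}

```text
time: 2.8
tool_pos: [533.3, 304.6, 91.4]
tcp_rot: [3.142, -0.0, 2.726]
contact_force: [-0.5, -0.8, 0.6]
grip_width: 64.2
finger_force: 0.0
```

```bash
python3 - <<'E'
from plant import bot
from h import *
s=bot.capture("scene");o=bot.get_obs()
print(o["time"],o["tool_pos"],o["tcp_rot"],o["grip_width"],o["contact_force"],togo(o,[533.6,304.3,91]))
cv2.imwrite("pics/g.png",cv2.resize(s["pixels"][260:400,330:490,::-1],None,fx=3,fy=3))
E
```

```text
2.85 [533.29681699 304.58518455  91.40864681] [ 3.14153169e+00 -1.13975685e-05  2.72580298e+00] 64.34607820673453 [ 0.51311168 -0.92883752 -0.59986333] [-0.4 -0.1  0.4]
```

View pics/g.png

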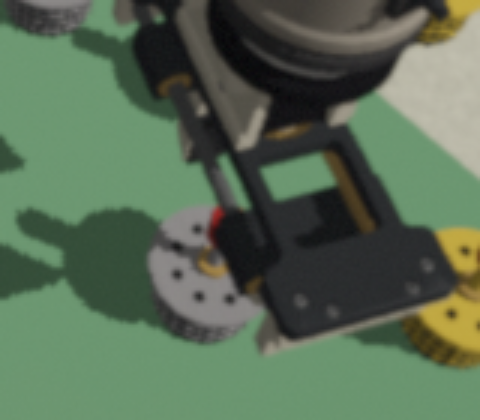

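The crop shows the red knob at (217,225) beside the near finger, above the grey lid, with the palm clear of the yellow basket. Closing now.

play_rows:
  commands:
    - {"x": 0, "y": 0, "z": 0, "twist": 0}
    - {"x": 0, "y": 0, "z": 0, "twist": 0}
    - {"x": 0, "y": 0, "z": 0, "twist": 0}
    - {"x": 0, "y": 0, "z": 0, "twist": 0}
    - {"x": 0, "y": 0, "z": 0, "twist": 0}
    - {"x": 0, "y": 0, "z": 0, "twist": 0}
    - {"x": 0, "y": 0, "z": 0, "twist": 0}
    - {"x": 0, "y": 0, "z": 0, "twist": 0}
  jaw: 1

```text
time: 3.65
tool_pos: [533.3, 304.6, 91.5]
tcp_rot: [3.141, 0.0, 2.726]
contact_force: [0.4, 0.3, 0.1]
grip_width: 5.0
finger_force: 0.0
```

play_rows:
  commands:
    - {"x": 0, "y": 0, "z": 0, "twist": 0}
    - {"x": 0, "y": 0, "z": 0, "twist": 0}
    - {"x": 0, "y": 0, "z": -0.01, "twist": 0}
    - {"x": 0, "y": 0, "z": -0.025, "twist": 0}
    - {"x": 0, "y": 0, "z": -0.04, "twist": 0}
    - {"x": 0, "y": 0, "z": -0.05, "twist": 0}
    - {"x": 0, "y": 0, "z": -0.055, "twist": 0}
    - {"x": 0, "y": 0, "z": -0.055, "twist": 0}

```text
time: 4.45
tool_pos: [533.6, 304.7, 147.3]
tcp_rot: [3.14, 0.001, 2.726]
contact_force: [0.4, 0.4, 0.3]
grip_width: 0.5
finger_force: 0.0
```

The fingers shut on nothing (0.5 mm), so the grasp missed. I'll look before going on.

```bash
python3 - <<'E'
from plant import bot
from h import *
s=bot.capture("scene");t=bot.capture("top");o=bot.get_obs()
for c,n in((s,(405,335)),(t,(192,226))):
    try: print(red(c,n))
    except Exception as e: print(e)
    tip=o["tool_pos"]-[0,0,25]
    print("tip px",project(c,tip),"knob px",project(c,[533.6,304.3,84.2]))
A=cv2.resize(s["pixels"][220:400,330:490,::-1],None,fx=2.5,fy=2.5)
B=cv2.resize(t["pixels"][140:320,110:270,::-1],None,fx=2.5,fy=2.5)
cv2.imwrite("pics/m.png",np.hstack([A,B]))
E
```

```text
(np.int32(135), array([405.39259259, 334.96296296]))
tip px [410.53190465 323.22486288] knob px [405.85557484 335.0553766 ]
max() iterable argument is empty
tip px [187.14702589 223.6268783 ] knob px [192.15407176 225.40644002]
```

View pics/m.png

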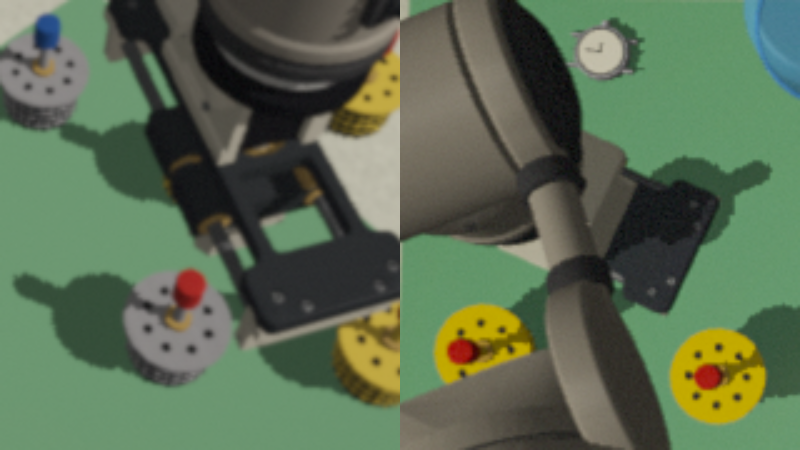

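The red knob still stands at scene (405,335), untouched, and the gripper hovers above it. I'll compare where the gripper's parts should project with where they appear.

```bash
python3 - <<'E'
from plant import bot
from h import *
s=bot.capture("scene");t=bot.capture("top");o=bot.get_obs()
print(o["tool_pos"],o["joint_positions"],o["tcp_rot"])
M=R.from_euler("xyz",o["tcp_rot"]).as_matrix()
for nm,P in {"tip":(0,0,25),"grasp":(0,0,6),"fing+y tip":(0,19,25),"fing-y tip":(0,-19,25),"pad+x tip":(9.5,0,25),"body0":(0,0,-41),"b++":(37,95,-41),"b+-":(37,-95,-41),"b-+":(-37,95,-41),"b--":(-37,-95,-41)}.items():
    W=o["tool_pos"]+M@np.array(P,float)
    print(nm,W.round(0),"m.png scene",((project(s,W)-[330,220])*2.5).round(),"top",((project(t,W)-[110,140])*2.5+[400,0]).round())
E
```

```text
[532.91458697 304.41323901 145.68457452] [ 3.94141296e-01  5.67896374e-01  1.37277013e+00  8.42516993e-05
  1.20225829e+00 -7.60842186e-01] [-3.14068201e+00 -9.75447165e-04  2.72574896e+00]
tip [533. 304. 121.] m.png scene [201. 258.] top [593. 209.]
grasp [533. 304. 140.] m.png scene [207. 242.] top [586. 206.]
fing+y tip [541. 322. 121.] m.png scene [215. 288.] top [566. 197.]
fing-y tip [525. 287. 121.] m.png scene [188. 229.] top [620. 221.]
pad+x tip [524. 308. 121.] m.png scene [217. 254.] top [587. 223.]
body0 [533. 304. 187.] m.png scene [223. 199.] top [569. 199.]
b++ [537. 406. 187.] m.png scene [378. 349.] top [399. 189.]
b+- [461. 232. 187.] m.png scene [215.  43.] top [685. 320.]
b-+ [605. 376. 187.] m.png scene [234. 391.] top [453.  78.]
b-- [528. 203. 187.] m.png scene [92. 72.] top [737. 208.]
```

The body's corners appear about 40–50 mm higher than nominal in both views, and nothing suggests a sideways error. The likely cause is that the fingers closed just above the knob. I'll reopen, go 15 mm deeper (nominal tips at 51 mm, still above the 43 mm lid) and close again.

play_rows:
  commands:
    - {"x": 0, "y": 0, "z": 0, "twist": 0}
    - {"x": 0, "y": 0, "z": 0, "twist": 0}
    - {"x": 0, "y": 0, "z": 0, "twist": 0}
    - {"x": 0, "y": 0, "z": 0, "twist": 0}
    - {"x": 0, "y": 0, "z": 0, "twist": 0}
    - {"x": 0, "y": 0, "z": 0, "twist": 0}
    - {"x": 0, "y": 0, "z": 0.01, "twist": 0}
    - {"x": 0, "y": 0, "z": 0.02, "twist": 0}
  jaw: 0.3

```text
time: 5.45
tool_pos: [533.3, 304.6, 125.8]
tcp_rot: [3.141, 0.0, 2.726]
contact_force: [-0.5, -0.1, -0.4]
grip_width: 59.9
finger_force: 0.0
```

play_rows:
  commands:
    - {"x": 0, "y": 0, "z": 0.01, "twist": 0}
    - {"x": 0, "y": 0, "z": 0.02, "twist": 0}
    - {"x": 0, "y": 0, "z": 0.03, "twist": 0}
    - {"x": 0, "y": 0, "z": 0.038, "twist": 0}
    - {"x": 0, "y": 0, "z": 0.044, "twist": 0}
    - {"x": 0, "y": 0, "z": 0.05, "twist": 0}
    - {"x": 0, "y": 0, "z": 0.05, "twist": 0}
    - {"x": 0, "y": 0, "z": 0.05, "twist": 0}

```text
time: 6.25
tool_pos: [533.4, 304.7, 76.6]
tcp_rot: [3.141, 0.0, 2.726]
contact_force: [0.4, 0.6, 0.5]
grip_width: 64.1
finger_force: 0.0
```

play_rows:
  commands:
    - {"x": 0, "y": 0, "z": 0, "twist": 0}
    - {"x": 0, "y": 0, "z": 0, "twist": 0}
    - {"x": 0, "y": 0, "z": 0, "twist": 0}
    - {"x": 0, "y": 0, "z": 0, "twist": 0}
    - {"x": 0, "y": 0, "z": 0, "twist": 0}
    - {"x": 0, "y": 0, "z": 0, "twist": 0}
    - {"x": 0, "y": 0, "z": 0, "twist": 0}
    - {"x": 0, "y": 0, "z": 0, "twist": 0}
  jaw: 1

```text
time: 7.05
tool_pos: [533.2, 304.5, 76.5]
tcp_rot: [-3.141, -0.0, 2.726]
contact_force: [0.3, -0.4, 0.1]
grip_width: 16.5
finger_force: 30.0
```

It now holds something at 16.5 mm with 30 N. So the tips sit well above nominal: they missed a 95 mm knob top at TCP z 91.5, at least 28 mm high. For full pad overlap I'll regrasp 10 mm lower, which is still clear of the lid.

play_rows:
  commands:
    - {"x": 0, "y": 0, "z": 0, "twist": 0}
    - {"x": 0, "y": 0, "z": 0, "twist": 0}
    - {"x": 0, "y": 0, "z": 0, "twist": 0}
    - {"x": 0, "y": 0, "z": 0, "twist": 0}
    - {"x": 0, "y": 0, "z": 0.003, "twist": 0}
    - {"x": 0, "y": 0, "z": 0.006, "twist": 0}
    - {"x": 0, "y": 0, "z": 0.01, "twist": 0}
    - {"x": 0, "y": 0, "z": 0.01, "twist": 0}
  jaw: 0.5

```text
time: 7.85
tool_pos: [532.8, 304.4, 65.6]
tcp_rot: [-3.141, -0.001, 2.726]
contact_force: [0.5, -0.6, 0.4]
grip_width: 45.7
finger_force: 0.0
```

play_rows:
  commands:
    - {"x": 0, "y": 0, "z": 0, "twist": 0}
    - {"x": 0, "y": 0, "z": 0, "twist": 0}
    - {"x": 0, "y": 0, "z": 0, "twist": 0}
    - {"x": 0, "y": 0, "z": 0, "twist": 0}
    - {"x": 0, "y": 0, "z": 0, "twist": 0}
    - {"x": 0, "y": 0, "z": 0, "twist": 0}
    - {"x": 0, "y": 0, "z": 0, "twist": 0}
    - {"x": 0, "y": 0, "z": 0, "twist": 0}
  jaw: 1

```text
time: 8.65
tool_pos: [533.3, 304.6, 66.5]
tcp_rot: [3.142, 0.0, 2.726]
contact_force: [-0.3, -0.8, 0.3]
grip_width: 17.1
finger_force: 30.0
```

```bash
python3 - <<'E'
from plant import bot
from h import *
s=bot.capture("scene");o=bot.get_obs()
print(o["time"],o["tool_pos"],o["grip_width"],o["contact_force"],o["moment"])
print(red(s,(405,335)))
cv2.imwrite("pics/g2.png",cv2.resize(s["pixels"][240:400,330:490,::-1],None,fx=3.7,fy=3.7,interpolation=cv2.INTER_CUBIC))
E
```

```text
8.7 [533.29954874 304.57635733  66.49274786] 16.926371210563385 [-0.4587628   0.05129603  0.98651505] [-0.05315034 -0.00907216 -0.00483016]Traceback (most recent call last):
  File "<stdin>", line 5, in <module>
  File "h.py", line 23, in red
    return max(L,key=lambda t:t[0])
ValueError: max() iterable argument is empty
```

The knob is fully between the pads (about 17 mm, 30 N, no red visible). With the basket on the bench the TCP is at z=66.5, so home corresponds to TCP z≈138.5. I'll lift 160 mm and check the force.

play_rows:
  commands:
    - {"x": 0, "y": 0, "z": -0.005, "twist": 0}
    - {"x": 0, "y": 0, "z": -0.015, "twist": 0}
    - {"x": 0, "y": 0, "z": -0.03, "twist": 0}
    - {"x": 0, "y": 0, "z": -0.05, "twist": 0}
    - {"x": 0, "y": 0, "z": -0.07, "twist": 0}
    - {"x": 0, "y": 0, "z": -0.09, "twist": 0}
    - {"x": 0, "y": 0, "z": -0.11, "twist": 0}
    - {"x": 0, "y": 0, "z": -0.13, "twist": 0}

```text
time: 9.5
tool_pos: [533.2, 304.6, 198.1]
tcp_rot: [3.141, 0.0, 2.726]
contact_force: [0.5, 0.2, -2.1]
grip_width: 17.3
finger_force: 30.0
```

play_rows:
  commands:
    - {"x": 0, "y": 0, "z": -0.015, "twist": 0}
    - {"x": 0, "y": 0, "z": -0.025, "twist": 0}
    - {"x": 0, "y": 0, "z": -0.03, "twist": 0}
    - {"x": 0, "y": 0, "z": -0.03, "twist": 0}
    - {"x": 0, "y": 0, "z": -0.03, "twist": 0}
    - {"x": 0, "y": 0, "z": -0.03, "twist": 0}
    - {"x": 0, "y": 0, "z": -0.03, "twist": 0}
    - {"x": 0, "y": 0, "z": -0.03, "twist": 0}

```text
time: 10.3
tool_pos: [533.2, 304.5, 226.0]
tcp_rot: [-3.141, -0.001, 2.726]
contact_force: [-0.1, 0.6, -0.8]
grip_width: 17.1
finger_force: 30.0
```

```bash
python3 - <<'E'
from plant import bot
from h import *
s=bot.capture("scene");o=bot.get_obs()
print(o["time"],o["tool_pos"],o["grip_width"],o["contact_force"],o["moment"],togo(o,[516,-122.5,226.5]))
cv2.imwrite("pics/lift.png",s["pixels"][:,:,::-1])
E
```

```text
10.35 [533.23668458 304.54827816 226.1135593 ] 17.18111223492052 [-0.27861714  0.1625102  -1.55354423] [ 0.00864506 -0.04880914  0.02035462] [-1.567e+02 -3.976e+02 -3.000e-01]
```

View pics/lift.png

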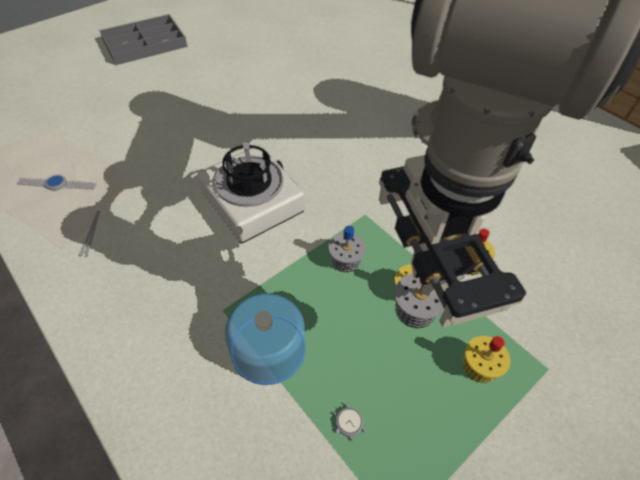

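The basket hangs upright in the grip, lid at scene (418,298). The force of about -1.5 N matches its weight, and the other objects are undisturbed. I'll carry it above the rotor.

play_rows:
  commands:
    - {"x": -0.004, "y": -0.01, "z": 0, "twist": 0}
    - {"x": -0.011, "y": -0.028, "z": 0, "twist": 0}
    - {"x": -0.022, "y": -0.055, "z": 0, "twist": 0}
    - {"x": -0.033, "y": -0.085, "z": 0, "twist": 0}
    - {"x": -0.045, "y": -0.115, "z": 0, "twist": 0}
    - {"x": -0.057, "y": -0.145, "z": 0, "twist": 0}
    - {"x": -0.069, "y": -0.175, "z": 0, "twist": 0}
    - {"x": -0.081, "y": -0.205, "z": 0, "twist": 0}

```text
time: 11.15
tool_pos: [524.1, 82.4, 226.6]
tcp_rot: [-3.142, 0.0, 2.726]
contact_force: [0.9, 0.6, -1.0]
grip_width: 17.0
finger_force: 30.0
```

play_rows:
  commands:
    - {"x": -0.012, "y": -0.03, "z": 0, "twist": 0}
    - {"x": -0.024, "y": -0.06, "z": 0, "twist": 0}
    - {"x": -0.035, "y": -0.09, "z": 0, "twist": 0}
    - {"x": -0.047, "y": -0.12, "z": 0, "twist": 0}
    - {"x": -0.058, "y": -0.147, "z": 0, "twist": 0}
    - {"x": -0.067, "y": -0.17, "z": 0, "twist": 0}
    - {"x": -0.073, "y": -0.185, "z": 0, "twist": 0}
    - {"x": -0.076, "y": -0.193, "z": 0, "twist": 0}

```text
time: 11.95
tool_pos: [515.8, -124.4, 226.4]
tcp_rot: [-3.142, 0.0, 2.724]
contact_force: [0.3, 0.4, -1.4]
grip_width: 16.9
finger_force: 30.0
```

play_rows:
  commands:
    - {"x": 0, "y": 0, "z": 0, "twist": 0}
    - {"x": 0, "y": 0, "z": 0, "twist": 0}
    - {"x": 0, "y": 0, "z": 0, "twist": 0}
    - {"x": 0, "y": 0, "z": 0, "twist": 0}
    - {"x": 0, "y": 0, "z": 0, "twist": 0}
    - {"x": 0, "y": 0, "z": 0, "twist": 0}
    - {"x": 0, "y": 0, "z": 0, "twist": 0}
    - {"x": 0, "y": 0, "z": 0, "twist": 0}

```text
time: 12.75
tool_pos: [516.2, -122.8, 226.4]
tcp_rot: [3.141, -0.0, 2.726]
contact_force: [0.1, -0.9, -1.2]
grip_width: 17.2
finger_force: 30.0
```

```bash
python3 - <<'E'
from plant import bot
from h import *
s=bot.capture("scene");t=bot.capture("top");o=bot.get_obs()
print(o["time"],o["tool_pos"],o["tcp_rot"],o["grip_width"],o["contact_force"],o["moment"],togo(o,[516,-122.5,226.5]))
b=o["tool_pos"]-[0,0,66.5]
for h in(0,40,43): print(h,project(s,b+[0,0,h]),project(t,b+[0,0,h]))
print(np.linalg.norm(project(s,b+[33,0,43])-project(s,b+[0,0,43])))
cv2.imwrite("pics/o_s.png",s["pixels"][:,:,::-1]);cv2.imwrite("pics/o_t.png",t["pixels"][:,:,::-1])
E
```

```text
12.85 [ 516.14765497 -122.92151769  226.42113582] [3.14148766e+00 1.16752338e-05 2.72579057e+00] 17.280489511633572 [-0.11119035  0.7809738  -2.06602352] [ 0.01187992  0.019684   -0.00395508] [ 0.3  0.3 -0.1]
0 [242.86025261 140.1661892 ] [457.14234673 235.10703511]
40 [240.11890408 121.83500553] [462.96857878 232.99651143]
43 [239.90411884 120.39955372] [463.42625517 232.83072537]
18.25629800695861
```

```bash
python3 - <<'E'
import cv2,numpy as np
a=cv2.imread("pics/o_s.png")[80:230,180:310];b=cv2.imread("pics/o_t.png")[170:290,390:520]
A=cv2.resize(a,None,fx=4,fy=4,interpolation=cv2.INTER_CUBIC)[:480];B=cv2.resize(b,None,fx=2,fy=2)
c=np.zeros((600,800,3),np.uint8);c[:480,:520]=A;c[:240,530:790]=B
cv2.imwrite("pics/over.png",c)
E
```

```text
(no output)
```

View pics/over.png

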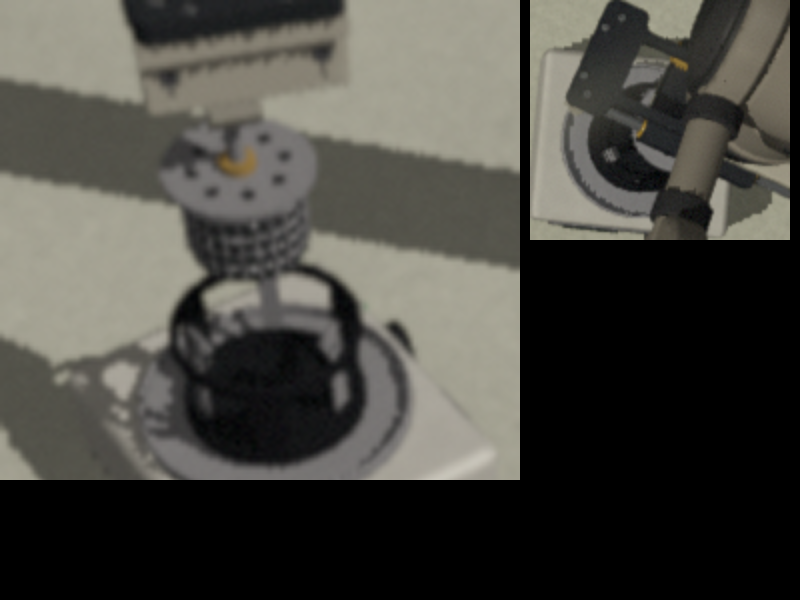

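The basket hangs upright above the rotor: lid centre at crop (239,169), which is scene (239.4,121.8) against a prediction of (239.9,120.4). I'll fit the lid edge properly to refine the offset.

```bash
python3 - <<'E'
from plant import bot
from h import *
from scipy.optimize import least_squares
s=bot.capture("scene");o=bot.get_obs();b=o["tool_pos"]-[0,0,66.5]
p=s["pixels"]; h=cv2.cvtColor(p,cv2.COLOR_RGB2HSV)
for q in((232,134),(245,127),(222,128),(215,135),(265,130)): print(q,p[q[1],q[0]],h[q[1],q[0]])
# lid colour difference: neutral grey vs beige (R-B)
f=p.astype(float); d=cv2.GaussianBlur(f[...,0]-f[...,2],(0,0),.7)
print("row 122",d[122,212:226].round(),d[122,252:268].round())
print("col 240",d[128:142,240].round(), p[128:142,240,0])
E
```

```text
(232, 134) [74 73 72] [15  7 74]
(245, 127) [120 118 116] [ 15   9 120]
(222, 128) [95 93 91] [15 11 95]
(215, 135) [163 161 146] [ 26  27 163]
(265, 130) [84 81 74] [21 30 84]
row 122 [ 9.  9. 10. 10.  9.  9.  9.  7.  4.  3.  3.  3.  3.  3.] [ 4.  4.  4.  4.  4.  4.  5.  7.  9. 10.  9.  9.  9. 10. 10. 10.]
col 240 [ 4.  4.  4.  4.  4.  4.  3.  2.  0. -0.  0.  0.  1.  0.] [ 92  98 113 119 119 113  99  76  52  38  50  76  87  68]
```

```bash
python3 - <<'E'
from plant import bot
from h import *
s=bot.capture("scene");o=bot.get_obs();b=o["tool_pos"]-[0,0,66.5];print(b)
a=np.linspace(0,2*np.pi,720)
for hh in(40,43):
    P=np.array([project(s,b+[33*np.cos(x),33*np.sin(x),hh]) for x in a])
    print(hh,"extents",P.min(0),P.max(0),"centre",(P.min(0)+P.max(0))/2)
    r=P[np.abs(P[:,1]-122)<.3]; print("row122 x",r[:,0].min(),r[:,0].max())
    c=P[(np.abs(P[:,0]-240)<.3)]; print("col240 y",c[:,1].min(),c[:,1].max())
J=np.array([project(s,b+[0,0,41])-project(s,b+[0,0,41]-np.array(e)*10) for e in((1,0,0),(0,1,0),(0,0,1))])/10
print("px per mm x,y,z",J)
E
```

```text
[ 516.13752441 -122.97235931  159.90670008]
40 extents [220.52756455 109.69390844] [259.56823664 134.57741166] centre [240.04790059 122.13566005]
row122 x 220.58717283903053 259.54408110788216
col240 y 109.73158619784311 134.54684239015262
43 extents [220.25170054 108.25714626] [259.41346267 133.1452766 ] centre [239.8325816  120.70121143]
row122 x 220.25170053879282 259.12337757963877
col240 y 108.28005433247381 133.10648765805917
px per mm x,y,z [[-0.48531746  0.23745772]
 [ 0.33345098  0.28997503]
 [-0.07079432 -0.47313719]]
```

The lid reads about 1 mm off in x relative to the rotor in the same view, so I'll correct +0.7 mm along tool x and lower the basket through the clip noses to about 18 mm above home.

play_rows:
  commands:
    - {"x": 0.0007, "y": 0, "z": 0.003, "twist": 0}
    - {"x": 0.0007, "y": 0, "z": 0.008, "twist": 0}
    - {"x": 0.0007, "y": 0, "z": 0.014, "twist": 0}
    - {"x": 0.0007, "y": 0, "z": 0.02, "twist": 0}
    - {"x": 0.0007, "y": 0, "z": 0.026, "twist": 0}
    - {"x": 0.0007, "y": 0, "z": 0.032, "twist": 0}
    - {"x": 0.0007, "y": 0, "z": 0.038, "twist": 0}
    - {"x": 0.0007, "y": 0, "z": 0.042, "twist": 0}

```text
time: 13.75
tool_pos: [515.3, -122.6, 183.7]
tcp_rot: [3.141, -0.001, 2.726]
contact_force: [-0.4, 0.6, -2.0]
grip_width: 16.9
finger_force: 30.0
```

play_rows:
  commands:
    - {"x": 0, "y": 0, "z": 0.005, "twist": 0}
    - {"x": 0, "y": 0, "z": 0.01, "twist": 0}
    - {"x": 0, "y": 0, "z": 0.015, "twist": 0}
    - {"x": 0, "y": 0, "z": 0.02, "twist": 0}
    - {"x": 0, "y": 0, "z": 0.025, "twist": 0}
    - {"x": 0, "y": 0, "z": 0.028, "twist": 0}
    - {"x": 0, "y": 0, "z": 0.028, "twist": 0}
    - {"x": 0, "y": 0, "z": 0.028, "twist": 0}

```text
time: 14.55
tool_pos: [515.6, -122.7, 156.5]
tcp_rot: [3.142, 0.0, 2.726]
contact_force: [-0.1, -0.7, -1.9]
grip_width: 17.1
finger_force: 30.0
```

```bash
cat > st.py <<'E'
from plant import bot
import numpy as np
o=bot.get_obs();print(o["time"],o["tool_pos"].round(2),o["contact_force"].round(2),o["moment"].round(3),o["grip_width"].round(2))
E
python3 st.py
```

```text
Traceback (most recent call last):
  File "st.py", line 3, in <module>
    o=bot.get_obs();print(o["time"],o["tool_pos"].round(2),o["contact_force"].round(2),o["moment"].round(3),o["grip_width"].round(2))
                                                                                                            ^^^^^^^^^^^^^^^^^^^^^
AttributeError: 'float' object has no attribute 'round'
```

No contact so far. I'll press on at 1 mm per row, about 10 mm/s, watching the force.

play_rows:
  commands:
    - {"x": 0, "y": 0, "z": 0.001, "twist": 0}
    - {"x": 0, "y": 0, "z": 0.002, "twist": 0}
    - {"x": 0, "y": 0, "z": 0.003, "twist": 0}
    - {"x": 0, "y": 0, "z": 0.004, "twist": 0}
    - {"x": 0, "y": 0, "z": 0.005, "twist": 0}
    - {"x": 0, "y": 0, "z": 0.006, "twist": 0}
    - {"x": 0, "y": 0, "z": 0.007, "twist": 0}
    - {"x": 0, "y": 0, "z": 0.008, "twist": 0}

```text
time: 15.35
tool_pos: [515.7, -122.5, 148.6]
tcp_rot: [3.141, 0.0, 2.726]
contact_force: [0.6, 1.0, 2.3]
grip_width: 16.9
finger_force: 30.0
```

play_rows:
  commands:
    - {"x": 0, "y": 0, "z": 0.0005, "twist": 0}
    - {"x": 0, "y": 0, "z": 0.001, "twist": 0}
    - {"x": 0, "y": 0, "z": 0.0015, "twist": 0}
    - {"x": 0, "y": 0, "z": 0.002, "twist": 0}
    - {"x": 0, "y": 0, "z": 0.0025, "twist": 0}
    - {"x": 0, "y": 0, "z": 0.003, "twist": 0}
    - {"x": 0, "y": 0, "z": 0.003, "twist": 0}
    - {"x": 0, "y": 0, "z": 0.003, "twist": 0}

```text
time: 16.15
tool_pos: [515.8, -122.7, 145.9]
tcp_rot: [3.141, 0.001, 2.726]
contact_force: [-0.6, 2.6, 6.2]
grip_width: 17.2
finger_force: 30.0
```

Forces are as expected (6 N at about 7 mm above home). Continuing.

play_rows:
  commands:
    - {"x": 0, "y": 0, "z": 0.0005, "twist": 0}
    - {"x": 0, "y": 0, "z": 0.001, "twist": 0}
    - {"x": 0, "y": 0, "z": 0.0015, "twist": 0}
    - {"x": 0, "y": 0, "z": 0.002, "twist": 0}
    - {"x": 0, "y": 0, "z": 0.0025, "twist": 0}
    - {"x": 0, "y": 0, "z": 0.003, "twist": 0}
    - {"x": 0, "y": 0, "z": 0.003, "twist": 0}
    - {"x": 0, "y": 0, "z": 0.003, "twist": 0}

```text
time: 16.95
tool_pos: [515.2, -122.5, 141.7]
tcp_rot: [3.141, -0.001, 2.726]
contact_force: [0.3, 3.2, -1.6]
grip_width: 17.0
finger_force: 30.0
```

```bash
sed -i 's/o\["grip_width"\].round(2)/o["grip_width"]/' st.py; python3 st.py
```

```text
16.95 [ 515.23 -122.5   141.74] [ 0.33  3.18 -1.62] [ 0.445 -0.152 -0.016] 16.965930593699994
```

The clips are starting to snap over (force back to about -1.6 N). There is a 3 N push along +y, so I'll ease that way a little on the last millimetres.

play_rows:
  commands:
    - {"x": 0.0001, "y": 0.0002, "z": 0.0005, "twist": 0}
    - {"x": 0.0002, "y": 0.0005, "z": 0.001, "twist": 0}
    - {"x": 0.0002, "y": 0.0005, "z": 0.0015, "twist": 0}
    - {"x": 0.0002, "y": 0.0005, "z": 0.002, "twist": 0}
    - {"x": 0.0002, "y": 0.0005, "z": 0.0024, "twist": 0}
    - {"x": 0.0002, "y": 0.0005, "z": 0.0028, "twist": 0}
    - {"x": 0.0002, "y": 0.0005, "z": 0.003, "twist": 0}
    - {"x": 0.0002, "y": 0.0005, "z": 0.003, "twist": 0}

```text
time: 17.75
tool_pos: [515.6, -122.1, 139.6]
tcp_rot: [3.141, 0.0, 2.726]
contact_force: [-0.2, 1.3, -4.4]
grip_width: 17.1
finger_force: 30.0
```

```bash
python3 st.py
```

```text
17.75 [ 515.59 -122.13  139.57] [-0.22  1.32 -4.44] [ 0.392  0.008 -0.011] 17.149178853946275
```

The clips are now pushing the basket home. Going down 1 mm more.

play_rows:
  commands:
    - {"x": 0.0001, "y": 0.0002, "z": 0.0003, "twist": 0}
    - {"x": 0.0001, "y": 0.0002, "z": 0.0006, "twist": 0}
    - {"x": 0.0001, "y": 0.0002, "z": 0.0009, "twist": 0}
    - {"x": 0.0001, "y": 0.0002, "z": 0.001, "twist": 0}
    - {"x": 0.0001, "y": 0.0002, "z": 0.001, "twist": 0}
    - {"x": 0.0001, "y": 0.0002, "z": 0.001, "twist": 0}
    - {"x": 0.0001, "y": 0.0002, "z": 0.001, "twist": 0}
    - {"x": 0.0001, "y": 0.0002, "z": 0.001, "twist": 0}

```text
time: 18.55
tool_pos: [515.6, -122.0, 138.5]
tcp_rot: [3.142, 0.0, 2.726]
contact_force: [0.0, 0.3, -1.4]
grip_width: 17.4
finger_force: 30.0
```

```bash
python3 st.py
```

```text
18.55 [ 515.59 -121.97  138.51] [ 0.    0.31 -1.37] [ 0.01  -0.046 -0.   ] 17.399681267379997
```

It is free under the clips, since the force is just its weight. I'll press lightly to confirm it's on the seat.

play_rows:
  commands:
    - {"x": 0, "y": 0, "z": 0.0002, "twist": 0}
    - {"x": 0, "y": 0, "z": 0.0004, "twist": 0}
    - {"x": 0, "y": 0, "z": 0.0006, "twist": 0}
    - {"x": 0, "y": 0, "z": 0.0007, "twist": 0}
    - {"x": 0, "y": 0, "z": 0.0007, "twist": 0}
    - {"x": 0, "y": 0, "z": 0.0007, "twist": 0}
    - {"x": 0, "y": 0, "z": 0.0007, "twist": 0}
    - {"x": 0, "y": 0, "z": 0.0007, "twist": 0}

```text
time: 19.35
tool_pos: [515.8, -122.1, 138.4]
tcp_rot: [-3.142, 0.001, 2.726]
contact_force: [-1.0, -0.9, 5.2]
grip_width: 17.1
finger_force: 30.0
```

```bash
python3 st.py
```

```text
19.35 [ 515.8  -122.12  138.4 ] [-1.05 -0.94  5.24] [-0.065  0.203 -0.005] 17.067273241316833
```

It is seated, with about 6.6 N on the seat at z=138.4. Now the tug, approached gradually: first take up the play.

play_rows:
  commands:
    - {"x": 0, "y": 0, "z": -0.0004, "twist": 0}
    - {"x": 0, "y": 0, "z": -0.0008, "twist": 0}
    - {"x": 0, "y": 0, "z": -0.0011, "twist": 0}
    - {"x": 0, "y": 0, "z": -0.0014, "twist": 0}
    - {"x": 0, "y": 0, "z": -0.0017, "twist": 0}
    - {"x": 0, "y": 0, "z": -0.0019, "twist": 0}
    - {"x": 0, "y": 0, "z": -0.0019, "twist": 0}
    - {"x": 0, "y": 0, "z": -0.0019, "twist": 0}

```text
time: 20.15
tool_pos: [515.3, -121.7, 139.3]
tcp_rot: [3.141, -0.001, 2.726]
contact_force: [0.2, 0.3, -4.6]
grip_width: 16.8
finger_force: 30.0
```

```bash
python3 st.py
```

```text
20.15 [ 515.33 -121.7   139.29] [ 0.21  0.28 -4.62] [ 0.168 -0.079  0.029] 16.794636961778327
```

play_rows:
  commands:
    - {"x": 0, "y": 0, "z": -0.0001, "twist": 0}
    - {"x": 0, "y": 0, "z": -0.0002, "twist": 0}
    - {"x": 0, "y": 0, "z": -0.0003, "twist": 0}
    - {"x": 0, "y": 0, "z": -0.0004, "twist": 0}
    - {"x": 0, "y": 0, "z": -0.0005, "twist": 0}
    - {"x": 0, "y": 0, "z": -0.0005, "twist": 0}
    - {"x": 0, "y": 0, "z": -0.0005, "twist": 0}
    - {"x": 0, "y": 0, "z": -0.0005, "twist": 0}

```text
time: 20.95
tool_pos: [515.3, -121.8, 139.8]
tcp_rot: [3.142, -0.001, 2.726]
contact_force: [0.3, 0.9, -10.0]
grip_width: 17.1
finger_force: 30.0
```

```bash
python3 st.py
```

```text
20.95 [ 515.26 -121.77  139.79] [ 0.32  0.93 -9.99] [ 0.233 -0.086  0.006] 17.062033367999472
```

The net tug is about 8.5 N. I'll add 0.15 mm and hold for two calls (1.6 s).

play_rows:
  commands:
    - {"x": 0, "y": 0, "z": -5e-05, "twist": 0}
    - {"x": 0, "y": 0, "z": -0.0001, "twist": 0}
    - {"x": 0, "y": 0, "z": -0.00015, "twist": 0}
    - {"x": 0, "y": 0, "z": -0.00015, "twist": 0}
    - {"x": 0, "y": 0, "z": -0.00015, "twist": 0}
    - {"x": 0, "y": 0, "z": -0.00015, "twist": 0}
    - {"x": 0, "y": 0, "z": -0.00015, "twist": 0}
    - {"x": 0, "y": 0, "z": -0.00015, "twist": 0}

```text
time: 21.75
tool_pos: [515.4, -121.8, 140.1]
tcp_rot: [3.142, -0.0, 2.726]
contact_force: [-0.6, 0.5, -12.5]
grip_width: 16.7
finger_force: 30.0
```

play_rows:
  commands:
    - {"x": 0, "y": 0, "z": 0, "twist": 0}
    - {"x": 0, "y": 0, "z": 0, "twist": 0}
    - {"x": 0, "y": 0, "z": 0, "twist": 0}
    - {"x": 0, "y": 0, "z": 0, "twist": 0}
    - {"x": 0, "y": 0, "z": 0, "twist": 0}
    - {"x": 0, "y": 0, "z": 0, "twist": 0}
    - {"x": 0, "y": 0, "z": 0, "twist": 0}
    - {"x": 0, "y": 0, "z": 0, "twist": 0}

```text
time: 22.55
tool_pos: [515.5, -121.9, 140.2]
tcp_rot: [3.142, -0.0, 2.726]
contact_force: [-0.1, 0.8, -13.8]
grip_width: 17.0
finger_force: 30.0
```

play_rows:
  commands:
    - {"x": 0, "y": 0, "z": 0, "twist": 0}
    - {"x": 0, "y": 0, "z": 0, "twist": 0}
    - {"x": 0, "y": 0, "z": 0, "twist": 0}
    - {"x": 0, "y": 0, "z": 0, "twist": 0}
    - {"x": 0, "y": 0, "z": 0, "twist": 0}
    - {"x": 0, "y": 0, "z": 0, "twist": 0}
    - {"x": 0, "y": 0, "z": 0, "twist": 0}
    - {"x": 0, "y": 0, "z": 0, "twist": 0}

```text
time: 23.35
tool_pos: [515.5, -121.9, 140.3]
tcp_rot: [3.142, -0.0, 2.726]
contact_force: [-0.2, 0.8, -14.3]
grip_width: 17.6
finger_force: 30.0
```

The pull crept up to about 12.8 N net. I'll ease it back to about 10 N and hold again for margin.

play_rows:
  commands:
    - {"x": 0, "y": 0, "z": 0.0001, "twist": 0}
    - {"x": 0, "y": 0, "z": 0.0002, "twist": 0}
    - {"x": 0, "y": 0, "z": 0.0003, "twist": 0}
    - {"x": 0, "y": 0, "z": 0.0003, "twist": 0}
    - {"x": 0, "y": 0, "z": 0.0003, "twist": 0}
    - {"x": 0, "y": 0, "z": 0.0003, "twist": 0}
    - {"x": 0, "y": 0, "z": 0.0003, "twist": 0}
    - {"x": 0, "y": 0, "z": 0.0003, "twist": 0}

```text
time: 24.15
tool_pos: [515.6, -121.9, 140.1]
tcp_rot: [3.141, 0.0, 2.726]
contact_force: [-0.2, 1.5, -9.3]
grip_width: 16.8
finger_force: 30.0
```

play_rows:
  commands:
    - {"x": 0, "y": 0, "z": 0, "twist": 0}
    - {"x": 0, "y": 0, "z": 0, "twist": 0}
    - {"x": 0, "y": 0, "z": 0, "twist": 0}
    - {"x": 0, "y": 0, "z": 0, "twist": 0}
    - {"x": 0, "y": 0, "z": 0, "twist": 0}
    - {"x": 0, "y": 0, "z": 0, "twist": 0}
    - {"x": 0, "y": 0, "z": 0, "twist": 0}
    - {"x": 0, "y": 0, "z": 0, "twist": 0}

```text
time: 24.95
tool_pos: [515.6, -121.9, 140.0]
tcp_rot: [3.142, 0.0, 2.726]
contact_force: [-1.3, 1.3, -8.5]
grip_width: 16.9
finger_force: 30.0
```

play_rows:
  commands:
    - {"x": 0, "y": 0, "z": -0.0001, "twist": 0}
    - {"x": 0, "y": 0, "z": -0.00015, "twist": 0}
    - {"x": 0, "y": 0, "z": -0.00015, "twist": 0}
    - {"x": 0, "y": 0, "z": -0.00015, "twist": 0}
    - {"x": 0, "y": 0, "z": -0.00015, "twist": 0}
    - {"x": 0, "y": 0, "z": -0.00015, "twist": 0}
    - {"x": 0, "y": 0, "z": -0.00015, "twist": 0}
    - {"x": 0, "y": 0, "z": -0.00015, "twist": 0}

```text
time: 25.75
tool_pos: [515.5, -121.9, 140.1]
tcp_rot: [3.141, -0.0, 2.726]
contact_force: [0.1, 0.4, -10.3]
grip_width: 17.0
finger_force: 30.0
```

play_rows:
  commands:
    - {"x": 0, "y": 0, "z": 0, "twist": 0}
    - {"x": 0, "y": 0, "z": 0, "twist": 0}
    - {"x": 0, "y": 0, "z": 0, "twist": 0}
    - {"x": 0, "y": 0, "z": 0, "twist": 0}
    - {"x": 0, "y": 0, "z": 0, "twist": 0}
    - {"x": 0, "y": 0, "z": 0, "twist": 0}
    - {"x": 0, "y": 0, "z": 0, "twist": 0}
    - {"x": 0, "y": 0, "z": 0, "twist": 0}

```text
time: 26.55
tool_pos: [515.5, -121.9, 140.1]
tcp_rot: [3.141, 0.0, 2.726]
contact_force: [-0.1, 0.9, -9.2]
grip_width: 16.7
finger_force: 30.0
```

The clips held a steady pull of about 9 N. Now I'll let it back down onto the seat.

play_rows:
  commands:
    - {"x": 0, "y": 0, "z": 0.0004, "twist": 0}
    - {"x": 0, "y": 0, "z": 0.0008, "twist": 0}
    - {"x": 0, "y": 0, "z": 0.0012, "twist": 0}
    - {"x": 0, "y": 0, "z": 0.0016, "twist": 0}
    - {"x": 0, "y": 0, "z": 0.0019, "twist": 0}
    - {"x": 0, "y": 0, "z": 0.0019, "twist": 0}
    - {"x": 0, "y": 0, "z": 0.0019, "twist": 0}
    - {"x": 0, "y": 0, "z": 0.0019, "twist": 0}

```text
time: 27.35
tool_pos: [515.8, -122.1, 138.5]
tcp_rot: [-3.142, 0.001, 2.726]
contact_force: [-0.7, -0.3, -2.5]
grip_width: 16.9
finger_force: 30.0
```

```bash
python3 st.py
```

```text
27.35 [ 515.8  -122.1   138.53] [-0.68 -0.29 -2.48] [-0.005 -0.007  0.035] 16.935690440957398
```

play_rows:
  commands:
    - {"x": 0, "y": 0, "z": 0.0002, "twist": 0}
    - {"x": 0, "y": 0, "z": 0.0004, "twist": 0}
    - {"x": 0, "y": 0, "z": 0.0004, "twist": 0}
    - {"x": 0, "y": 0, "z": 0.0004, "twist": 0}
    - {"x": 0, "y": 0, "z": 0.0004, "twist": 0}
    - {"x": 0, "y": 0, "z": 0.0004, "twist": 0}
    - {"x": 0, "y": 0, "z": 0.0004, "twist": 0}
    - {"x": 0, "y": 0, "z": 0.0004, "twist": 0}

```text
time: 28.15
tool_pos: [515.9, -122.2, 138.4]
tcp_rot: [-3.141, 0.001, 2.726]
contact_force: [-0.7, -0.1, 5.4]
grip_width: 16.9
finger_force: 30.0
```

play_rows:
  commands:
    - {"x": 0, "y": 0, "z": 0, "twist": 0}
    - {"x": 0, "y": 0, "z": 0, "twist": 0}
    - {"x": 0, "y": 0, "z": 0, "twist": 0}
    - {"x": 0, "y": 0, "z": 0, "twist": 0}
    - {"x": 0, "y": 0, "z": 0, "twist": 0}
    - {"x": 0, "y": 0, "z": 0, "twist": 0}
    - {"x": 0, "y": 0, "z": 0, "twist": 0}
    - {"x": 0, "y": 0, "z": 0, "twist": 0}
  jaw: 0.5

```text
time: 28.95
tool_pos: [515.5, -121.9, 137.8]
tcp_rot: [3.141, 0.0, 2.726]
contact_force: [0.6, 0.5, -0.5]
grip_width: 45.8
finger_force: 0.0
```

play_rows:
  commands:
    - {"x": 0, "y": 0, "z": -0.005, "twist": 0}
    - {"x": 0, "y": 0, "z": -0.015, "twist": 0}
    - {"x": 0, "y": 0, "z": -0.03, "twist": 0}
    - {"x": 0, "y": 0, "z": -0.05, "twist": 0}
    - {"x": 0, "y": 0, "z": -0.07, "twist": 0}
    - {"x": 0, "y": 0, "z": -0.09, "twist": 0}
    - {"x": 0, "y": 0, "z": -0.1, "twist": 0}
    - {"x": 0, "y": 0, "z": -0.1, "twist": 0}

```text
time: 29.75
tool_pos: [516.2, -122.1, 239.6]
tcp_rot: [3.141, 0.004, 2.726]
contact_force: [0.5, -0.5, -0.2]
grip_width: 45.7
finger_force: 0.0
```

```bash
python3 - <<'E'
from plant import bot
from h import *
s=bot.capture("scene");t=bot.capture("top");o=bot.get_obs()
print(o["time"],o["tool_pos"],o["contact_force"],o["grip_width"])
k=[515.8,-122.1,157]
print("expected knob px",project(s,k),project(t,k))
for c in(s,t):
    try: print(red(c,project(c,k),20))
    except ValueError: print("hidden")
E
```

```text
29.85 [ 515.24251311 -121.763503    237.38071003] [ 0.84913351 -0.12480621  0.83091258] 45.97004613337128
expected knob px [243.47889072 141.60423977] [456.20682475 235.47150998]
(np.int32(96), array([242.76041667, 142.11458333]))
hidden
```

The knob is within 1 px of its home position, the gripper is clear and the forces are zero. Handing in.

```bash
python3 -c "
from plant import bot
print(bot.close_job())"
```

```text
the job is handed in; nothing more can be done
None
```

The red-knobbed basket is home under all three clips and held a steady tug of about 7–13 N; I then settled it back, released it and handed the job in at about 30 s (the hand-in returned no verdict), and I moved nothing else.

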